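Put the core drill into second gear

ROBOT

A 6-joint arm with a two-finger parallel gripper is mounted at the origin on the work surface. World frame = base frame: x ahead of the robot, y to its left, z up, the work surface at z = 0. Lengths are in m, angles in degrees, forces in N, time in s.
With the tool pointing down it reaches from about 0.3 to 0.75 m from the base axis. Payload 8.5 kg.
Tool frame: the origin (TCP) lies between the finger pads; the fingertips stand env.finger_overhang ahead of it and the grasp point (between the pads) lies 2 mm behind it (env.finger_overhang is the distance from the TCP to the fingertips, in m); z points along the fingers, y is the line along which they close (so a half turn about z gives the same grasp; the last joint's range is limited). The gripper opens to 85 mm and grips with 20 to 120 N. Pads are 22 mm wide; open, the fingers measure 114 mm over their backs; the gripper's body (76 mm by 85 mm) begins 54 mm behind the grasp point. The pads swing forward as they close: fully open they stand 13 mm farther back than shut.
Start: joints at [51.721, 21.807, 74.336, -0, 83.858, -12.336], TCP at [0.241, 0.495, 0.248] pointing down, gripper open.
Joint ranges: [-178.18, 178.18], [-50.72, 133.34], [12.68, 142.11], [-81.47, 261.47], [9.98, 163.14], [-165.26, 165.26]. Speed limits (degrees/s): [136.94, 136.94, 180, 180, 180, 180].

INTERFACE

Orientations are given as a 3x3 rotation matrix whose columns are the frame's x, y, z axes.
In Python, from rig import env gives the robot as it stands. The module is installed in compiled form; this text tells all that it offers.
- The arm moves only by the tool jog_arm, never from a script. Its arguments are lists of equal length, an entry for each row: "hand": the finger opening in m, from 0 to 0.0854; "travel": the shift along the world's x, y, z in m, a list of three; "yaw": the turn about the world's z in rad. A call has exactly 5 rows; each row shifts and turns the commanded pose from where the row before left it; what a row does not reach is not made up. A row lasts 1/8 s, in which the tool goes at most 62.5 mm and 10.7 degrees, less where a joint would pass 70% of its speed; a pose out of reach is approached as far as the arm can. A call is refused whole if a number of a shift passes 0.0625 or a number of a turn 0.188, either way. A call with a gripper value outside its range is refused whole. The fingers move at their own pace and stop on an object; "grip_force" is the grip in N (left out, the last holds). Time passes only in rows, so rows that do not move let the fingers close, or fill a call up. It gives the time, the measured TCP pose, the force, the opening and the grip force at its end, in the units of the state.
- env.observe(): the state, without advancing time (a new reading comes with each control period).
- env.get_image(name): name is "scene" or "top"; returns the picture (400x640x3 uint8, red, green, blue); there is no depth.
- env.calibration(name): a dict with "fx", "fy", "cx", "cy" (pixels), "position" and "rotation" of the camera in the world. Camera axes: x right, y down, z forward; pixel columns grow to the right and rows downward; lengths in m; the calibration is good to about 2 mm. A picture is of the moment at which its call begins. calibration takes no time and is no camera call.
- env.close_job(): hands the job in; it is judged then, once.
The state is a dict: "time_s": time; "q": joint angles; "qvel": joint speeds; "joint_efforts": joint torques, N m; "position": TCP position; "tool_rot": TCP orientation; "ft_force": force on the tool from outside, world axes, zero at the start; "wrist_torque": the same for the moment, N m; "grip_width": finger opening in m; "gripper_force": force on a finger pad.
Only numpy, scipy, OpenCV 4.12 (cv2) and the standard library are available. Lean on these libraries where they do the work, as an engineer would, in place of code of your own. Each camera call takes 0.05 s, during which the arm holds its last target. There are 200 camera calls.

TASK

The core drill lying in its cradle has been left out of gear. Put it into second: ease the red selector knob round towards the barrel (two dots), rock the barrel by hand when the teeth butt so that they drop into mesh, and leave the knob fully home against its stop with your hand off the machine. Go by feel and never force the teeth, and leave the other things on the bench where they are.

Things in the scene. Friction and masses are not known exactly. Their poses are not given: they have to be found in the camera images.
- drill: two-speed diamond core drill, fixed: aluminium gearbox (110 x 130 x 110 mm) with a red motor (100 mm across) strapped in a timber cradle. Origin on the bench under the selector knob's axis; z up, y along the spindle from gearbox to barrel, motor on the -y side. Spindle axis 125 mm above the bench, gearbox top 180 mm
- selector (a joint): turn of the selector knob on the gearbox top, axis upright through the drill's origin: 0 = out of gear (start -0.15 to 0.15), white pointer line towards the drill's -x; grows clockwise seen from above to +1.3 rad = second gear, home on its stop, pointer at the two dots by the barrel; -1.3 = first gear (one dot). Takes 0.12 N m to turn, stays where left; in mesh it turns as freely to the stop
- knob_grip (a point): place to pinch the knob: on its axis, 30 mm above the gearbox top, turning with the knob. The red wing is 56 mm long (this point's x, the pointer end at -x), 14 mm thick (y), from 6 to 40 mm above the gearbox top, on a black disc 52 mm across and 8 mm high
- spindle (a joint): turn of spindle and barrel about the drill's +y axis (right-hand rule), -0.05 to 0.05 rad at the start, no stops. Out of gear it drags with 0.04 N m; in mesh it takes second gear round too, 0.12 N m, after up to 8 deg of backlash. With the selector gently loaded the dogs drop into mesh within 20 deg of the start one way or the other, not known which (within 36 deg either way)
- barrel_grip (a point): point on the spindle axis, 200 mm in front of the knob's axis and 125 mm above the bench, axes as the drill's (does not turn with the barrel). The barrel: blue steel tube 52 mm across, from 117 to 322 mm in front of the knob's axis, free all round, white line along its top. Hold it from above across its diameter and rock it by tilting the hand about the spindle axis
- second_gear: second gear, inside the gearbox (origin on the spindle axis under the knob). Its 8 dogs, 45 deg apart, meet the sliding dogs at 0.15 to 0.85 rad of the selector, different each time, end to end. Turning on winds a spring: 0.7 N m per rad more. Extra 0.05 to 0.12 N m is a gentle load; over 0.16 (15 N on the teeth) is forcing. Let go, the knob eases back to 0.12 N m and keeps the dogs pressed
- spanner: steel open-ended spanner, 240 x 66 x 10 mm, lying on the bench beside the barrel; origin under its middle. Leave it
- brick: sample brick with two core holes, 115 x 240 x 65 mm, lying beyond the barrel; origin under its middle. Leave it
- core_red: red drilled core standing on the bench near the gearbox, 44 mm across, 65 mm high; origin under its middle. Leave it
- core_pale: pale drilled core lying on the bench beyond the gearbox, 44 mm across, 80 mm long; origin under its middle. Leave it
- dust_brush: wooden hand brush, 260 x 40 x 38 mm; origin under its middle. Leave it
- rule: yellow folded rule, 240 x 32 x 16 mm; origin under its middle. Leave it
- marker: marker pen, 140 x 17 mm; origin under its barrel. Leave it

How it is judged:
By the outcome, as a careful person would: the job done as asked, in the order asked, and still so for the second after the job is handed in, with the robot touching nothing.
It also fails if it takes over 72 s, if anything falls off the work surface, if the arm or the gripper's body presses on something with over 40 N, if the wrist force passes 120 N, or if a joint passes its speed limit or range.

## Working session

There is one attempt and no reset: what is moved stays moved. The work goes in short steps, Python scripts to look and compute and a tool call to move; the robot and the scene stay as the last step left them, time stands still between calls to the robot, and variables do not carry over. Pictures are saved under pics/ and viewed, at most 10 in all, crops included, and the job is handed in when it is done.

Besides the shell and the picture viewer there is one more tool, called by a JSON object that holds its "api" and its "payload", one argument or row to a line. jog_arm: Moves the arm, as the interface text tells. Its arguments: {"type":"object","properties":{"hand":{"type":"array"},"travel":{"type":"array"},"yaw":{"type":"array"},"grip_force":{"type":"number"}},"required":["hand","travel","yaw"]}

```bash
mkdir -p pics; python3 - <<'E'
from rig import env
import cv2,numpy as np
o=env.observe()
for k,v in o.items(): print(k,np.round(v,4).tolist())
print(env.finger_overhang)
for n in("scene","top"):
    cv2.imwrite(f"pics/{n}0.png",env.get_image(n)[:,:,::-1]); print(env.calibration(n))
E
```

```text
time_s 0.0
q [51.7213, 21.8417, 74.3859, 0.0008, 83.8594, -12.336]
qvel [0.0444, -0.023, 0.0002, 0.0114, 0.1332, -0.0476]
joint_efforts [-0.0007, -44.8442, -23.1277, -0.0002, 0.0047, -0.0]
position [0.2404, 0.4944, 0.2477]
tool_rot [[-0.8992, 0.4375, -0.001], [0.4375, 0.8992, -0.0012], [0.0003, -0.0015, -1.0]]
ft_force [0.2101, -0.6925, -0.0317]
wrist_torque [0.055, 0.0245, -0.0696]
gripper_force 0.0
grip_width 0.0851
0.017
{'fx': 366.3425554670979, 'fy': 366.3425554670979, 'cx': 322.0444320521024, 'cy': 197.40358325102025, 'position': array([ 1.12671282, -0.89110029,  0.78877659]), 'rotation': array([[ 0.83071756,  0.28037329, -0.48093571],
       [ 0.55645975, -0.44327179,  0.70275363],
       [-0.01615188, -0.85141114, -0.52425012]])}
{'fx': 376.3148257572474, 'fy': 376.3148257572474, 'cx': 322.388193574655, 'cy': 196.4497853480658, 'position': array([ 0.37227352, -0.03758164,  1.36760234]), 'rotation': array([[ 2.67304243e-02, -9.89339337e-01,  1.43154325e-01],
       [-9.99638235e-01, -2.68817715e-02,  8.77096531e-04],
       [ 2.98049576e-03, -1.43125982e-01, -9.89699990e-01]])}
```

View pics/scene0.png

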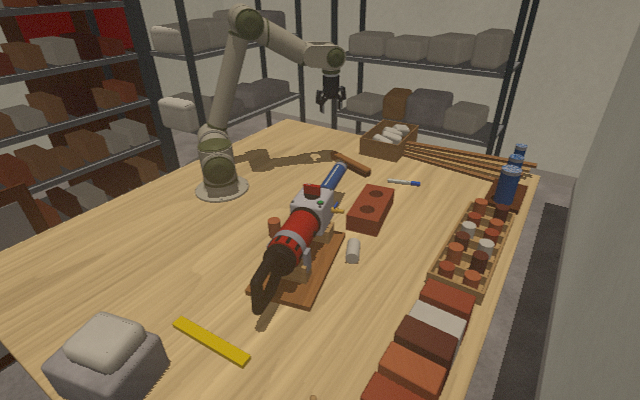

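View pics/top0.png

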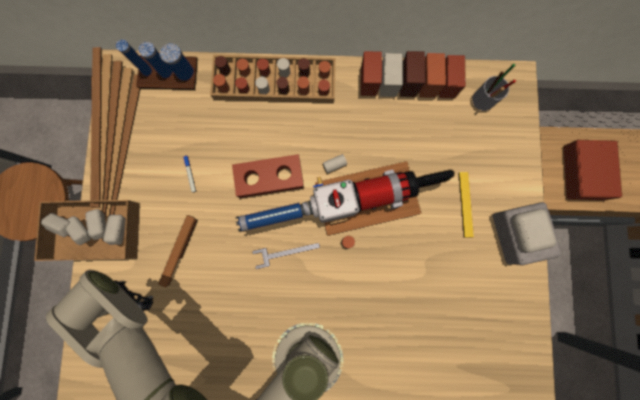

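The scene view shows the drill with its motor nearest the camera. In the top view the knob is at about (336,199), the barrel runs from (240,222) to (303,211), and the spanner is at (285,254). I'll measure these next.

```bash
cat > h.py <<'E'
from rig import env
import cv2,numpy as np
def ray(n,u,v,z):
    c=env.calibration(n); d=c['rotation']@np.array([(u-c['cx'])/c['fx'],(v-c['cy'])/c['fy'],1]); p=c['position']
    return p+d*(z-p[2])/d[2]
def proj(n,P):
    c=env.calibration(n); q=c['rotation'].T@(np.array(P)-c['position']); return c['fx']*q[0]/q[2]+c['cx'],c['fy']*q[1]/q[2]+c['cy']
E
python3 - <<'E'
from h import *
im=cv2.imread('pics/top0.png'); hsv=cv2.cvtColor(im,cv2.COLOR_BGR2HSV)
def blob(m,x0,y0,x1,y1,z,name):
    k=np.zeros_like(m);k[y0:y1,x0:x1]=m[y0:y1,x0:x1]
    n,l,s,c=cv2.connectedComponentsWithStats(k); i=1+np.argmax(s[1:,4])
    pts=np.argwhere(l==i)[:,::-1]; W=np.array([ray('top',u,v,z)[:2] for u,v in pts])
    m_=W.mean(0); w,v=np.linalg.eigh(np.cov((W-m_).T)); a=v[:,1]; e=(W-m_)@a; f=(W-m_)@v[:,0]
    print(name,s[i],m_.round(4),'axis',a.round(3),np.degrees(np.arctan2(a[1],a[0])).round(1),'ext',np.ptp(e).round(3),np.ptp(f).round(3), (m_+a*e.min()).round(3),(m_+a*e.max()).round(3))
H,S,V=cv2.split(hsv)
red=((H<8)|(H>172))&(S>140)&(V>60)
blue=(H>95)&(H<125)&(S>100)
blob(red.astype(np.uint8),318,182,354,216,.215,'knob')
blob(blue.astype(np.uint8),230,195,315,235,.14,'barrel')
cv2.imwrite('pics/c.png',cv2.resize(im[165:275,230:370],None,fx=5.5,fy=5.5,interpolation=cv2.INTER_CUBIC))
E
```

```text
knob [333 190   6  16  55] [ 0.5408 -0.0762] axis [-0.999 -0.041] -177.6 ext 0.047 0.016 [ 0.56  -0.075] [ 0.513 -0.077]
barrel [246 204  56  25 538] [0.4795 0.1207] axis [-0.254  0.967] 104.7 ext 0.182 0.043 [0.503 0.033] [0.456 0.209]
```

View pics/c.png

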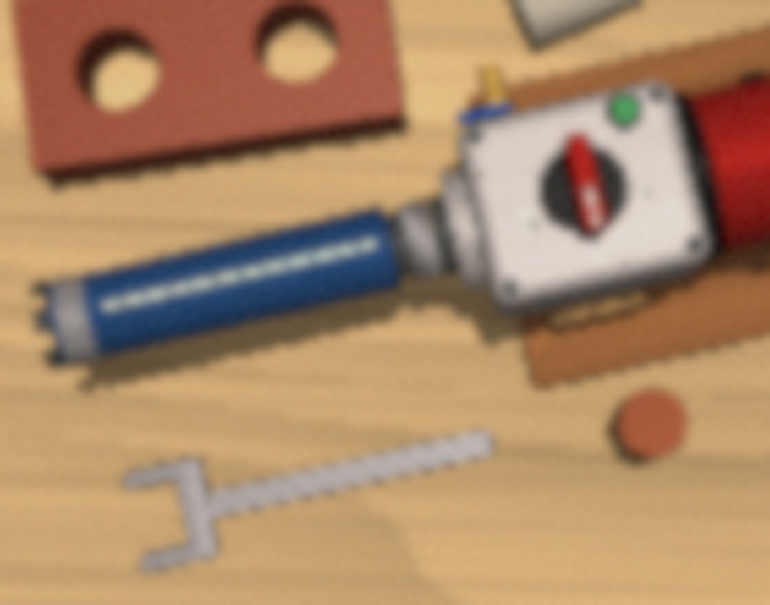

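```bash
python3 - <<'E'
from h import *
f=lambda x,y:(x/5.5+230-.4,y/5.5+165-.4)
A=ray('top',*f(577,137),.22);B=ray('top',*f(592,237),.22);C=(A+B)/2
print('wing',A,B,C,np.degrees(np.arctan2(*(A-B)[1::-1])))
print('disc',ray('top',*f(584,189),.188))
# white line on barrel top
P=ray('top',*f(105,304),.151);Q=ray('top',*f(378,242),.151)
d=(P-Q)[:2];d/=np.linalg.norm(d);print('line',P,Q,np.degrees(np.arctan2(d[1],d[0])))
for o in(C[:2],):
    s=(o-Q[:2])@d; foot=Q[:2]+d*s
    print('knob off axis',(o-Q[:2])@np.array([-d[1],d[0]]),'foot',foot,'barrelgrip',foot+d*.2)
# gearbox corners + scene check
for n,(x,y) in dict(a=(468,132),b=(508,305),c=(718,250),d=(676,85)).items(): print(n,ray('top',*f(x,y),.18)[:2])
print('scene px knob',proj('scene',C), 'barrel ends', proj('scene',[*(foot+d*.117),.151]),proj('scene',[*(foot+d*.322),.151]))
im=cv2.imread('pics/scene0.png');cv2.imwrite('pics/s.png',cv2.resize(im[150:250,270:410],None,fx=5,fy=5,interpolation=cv2.INTER_CUBIC))
E
```

```text
wing [ 0.56094586 -0.0734236   0.22      ] [ 0.50466605 -0.08304013  0.22      ] [ 0.53280596 -0.07823187  0.22      ] 9.696481069739892
disc [ 0.53601232 -0.07912005  0.188     ]
line [0.46522409 0.1998141  0.151     ] [0.50622917 0.040618   0.151     ] 104.44404312362609
knob off axis 0.003908499825699989 foot [ 0.53659092 -0.07725695] barrelgrip [0.48670404 0.11642139]
a [ 0.56874165 -0.01124286]
b [ 0.46867575 -0.03720265]
c [ 0.50370482 -0.15745852]
d [ 0.59983171 -0.13175212]
scene px knob (np.float64(311.94166443029155), np.float64(183.90048507357105)) barrel ends (np.float64(325.3981107963822), np.float64(185.53113845893674)) (np.float64(342.2212372074342), np.float64(160.98358085290897))
```

View pics/s.png

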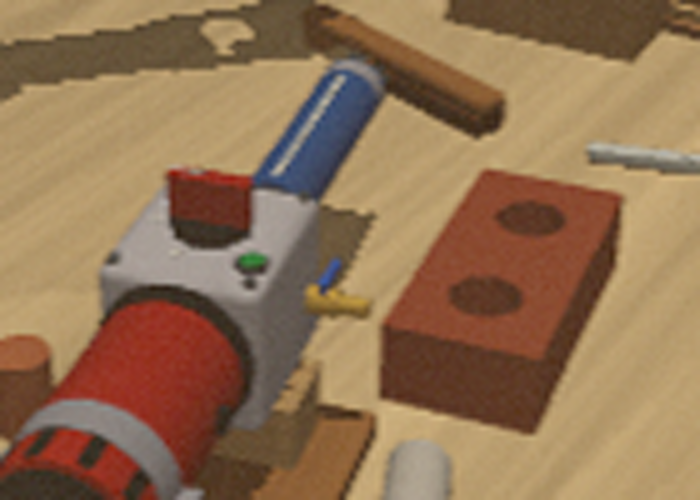

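{"api": "jog_arm", "payload": {
  "hand": [0.06,0.06,0.06,0.06,0.06],
  "travel": [
    [0.02,-0.04,0.02],
    [0.03,-0.05,0.01],
    [0.03,-0.05,0],
    [0.03,-0.05,0],
    [0.03,-0.05,0]
  ],
  "yaw": [0.1,0.1,0.1,0.1,0.1],
  "grip_force": 20
}}

```text
time_s: 0.72
position: [0.3811, 0.2528, 0.2782]
tool_rot: [[-0.999, -0.051, -0.0], [-0.051, 0.999, -0.0], [0.0, -0.0, -1.0]]
ft_force: [1.3, 0.7, 0.0]
grip_width: 0.0595
gripper_force: 0.0
```

The scene crop shows the knob wing top at about (312,185) px. It was predicted at (312,184), so the position holds.

{"api": "jog_arm", "payload": {
  "hand": [0.06,0.06,0.05,0.05,0.05],
  "travel": [
    [0.022,-0.048,0],
    [0.022,-0.048,0],
    [0.022,-0.048,0],
    [0.022,-0.047,0],
    [0.022,-0.047,0]
  ],
  "yaw": [0.04,0.04,0.04,0,0]
}}

```text
time_s: 1.35
position: [0.491, 0.0149, 0.2781]
tool_rot: [[-0.986, -0.166, -0.0], [-0.166, 0.986, 0.0], [0.0, 0.0, -1.0]]
ft_force: [0.8, 0.3, 0.0]
grip_width: 0.05
gripper_force: 0.0
```

{"api": "jog_arm", "payload": {
  "hand": [0.05,0.05,0.05,0.05,0.05],
  "travel": [
    [0.022,-0.047,0],
    [0.022,-0.047,0],
    [0,0,-0.02],
    [0,0,-0.01],
    [0,0,0]
  ],
  "yaw": [0,0,0,0,0]
}}

```text
time_s: 1.98
position: [0.5343, -0.0769, 0.2478]
tool_rot: [[-0.986, -0.167, -0.001], [-0.167, 0.986, 0.001], [0.001, 0.001, -1.0]]
ft_force: [-0.4, 0.4, 1.3]
grip_width: 0.0496
gripper_force: 0.0
```

```bash
python3 - <<'E'
from h import *
o=env.observe(); print(o['position'],np.degrees(np.arctan2(o['tool_rot'][1][1],o['tool_rot'][0][1])),o['ft_force'],o['wrist_torque'],o['q'])
print([np.round(( env.get_image('top'),env.observe()['wrist_torque'])[1],3).tolist() for _ in range(4)])
im=env.get_image('scene')[150:250,250:390,::-1];im2=env.get_image('top')[150:250,260:400,::-1]
cv2.imwrite('pics/a1.png',cv2.resize(np.vstack([im,im2]),None,fx=3,fy=3,interpolation=cv2.INTER_CUBIC))
E
```

```text
[ 0.53425557 -0.07687849  0.24784961] 99.62090257205828 [-0.4235564   0.41464049  1.31381901] [-0.00859445 -0.04617358 -0.00604318] [-2.07627718e+01  2.08335812e+01  7.59531462e+01  1.82710387e-03
  8.33037597e+01 -1.20383921e+02]
[[0.006, 0.009, -0.032], [-0.038, -0.032, -0.035], [0.0, 0.016, 0.069], [-0.024, -0.012, -0.01]]
```

View pics/a1.png

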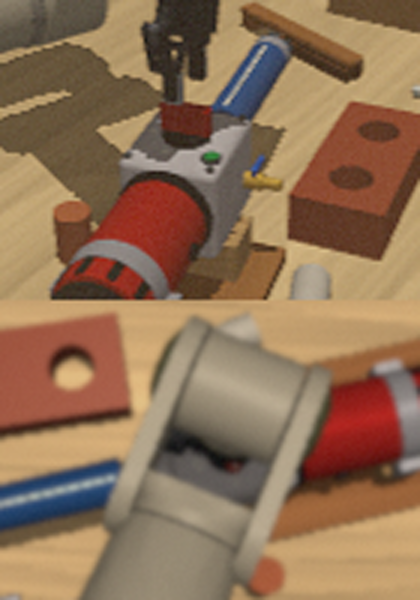

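The hand straddles the wing centrally, so I'll descend and pinch.

{"api": "jog_arm", "payload": {
  "hand": [0.05,0.05,0.05,0.03,0.03],
  "travel": [
    [0,0,-0.012],
    [0,0,-0.012],
    [0,0,-0.012],
    [0,0,0],
    [0,0,0]
  ],
  "yaw": [0,0,0,0,0]
}}

```text
time_s: 2.9
position: [0.5348, -0.0775, 0.2125]
tool_rot: [[-0.986, -0.166, 0.0], [-0.166, 0.986, -0.0], [-0.0, -0.0, -1.0]]
ft_force: [0.1, 1.1, -0.3]
grip_width: 0.0298
gripper_force: 0.0
```

{"api": "jog_arm", "payload": {
  "hand": [0.02,0.012,0.008,0.008,0.008],
  "travel": [
    [0,0,0],
    [0,0,0],
    [0,0,0],
    [0,0,0],
    [0,0,0]
  ],
  "yaw": [0,0,0,0,0],
  "grip_force": 20
}}

```text
time_s: 3.52
position: [0.5348, -0.0791, 0.213]
tool_rot: [[-0.986, -0.166, 0.001], [-0.166, 0.986, -0.004], [-0.001, -0.004, -1.0]]
ft_force: [-0.5, -7.1, 0.1]
grip_width: 0.0134
gripper_force: 20.9
```

```bash
cat >> h.py <<'E'
def feel(n=8):
    T=[];F=[]
    for _ in range(n):
        env.get_image('scene'); o=env.observe(); T.append(o['wrist_torque']);F.append(o['ft_force'])
    T=np.array(T);F=np.array(F)
    print('t',round(o['time_s'],2),'T',T.mean(0).round(3),'sd',T.std(0).round(3),'F',F.mean(0).round(2),'p',o['position'].round(4),'yaw',np.degrees(np.arctan2(o['tool_rot'][1][1],o['tool_rot'][0][1])).round(2),'w',round(o['grip_width'],4),'gf',round(o['gripper_force'],1))
E
python3 -c "from h import *;feel()"
```

```text
t 3.92 T [-1.172  0.161  0.084] sd [0.019 0.026 0.034] F [-1.53 -8.02  0.84] p [ 0.5348 -0.0791  0.213 ] yaw 99.54 w 0.0138 gf 20.9
```

{"api": "jog_arm", "payload": {
  "hand": [0.008,0.008,0.008,0.008,0.008],
  "travel": [
    [-0.0003,-0.0018,0],
    [0,0,0],
    [0,0,0],
    [0,0,0],
    [0,0,0]
  ],
  "yaw": [0,0,-0.03,-0.03,0]
}}

```text
time_s: 4.55
position: [0.5347, -0.0792, 0.2129]
tool_rot: [[-0.994, -0.106, 0.002], [-0.106, 0.994, -0.0], [-0.002, -0.001, -1.0]]
ft_force: [-0.2, 0.1, 5.5]
grip_width: 0.0136
gripper_force: 20.8
```

```bash
python3 -c "from h import *;feel()"
```

```text
t 4.95 T [ 0.137 -0.339  0.077] sd [0.033 0.027 0.034] F [1.77 0.3  5.61] p [ 0.5347 -0.0792  0.2129] yaw 96.09 w 0.0138 gf 20.8
```

{"api": "jog_arm", "payload": {
  "hand": [0.008,0.008,0.008,0.008,0.008],
  "travel": [
    [0,0,0],
    [0,0,0],
    [0,0,0],
    [0,0,0],
    [0,0,0]
  ],
  "yaw": [-0.015,-0.015,-0.015,-0.015,0]
}}

```text
time_s: 5.58
position: [0.5347, -0.0792, 0.2129]
tool_rot: [[-0.999, -0.046, 0.002], [-0.046, 0.999, -0.0], [-0.002, -0.001, -1.0]]
ft_force: [1.2, 1.0, 5.9]
grip_width: 0.0136
gripper_force: 20.5
```

```bash
python3 -c "from h import *;feel(5)"
```

```text
t 5.83 T [ 0.16  -0.344  0.071] sd [0.028 0.026 0.026] F [1.62 0.4  5.28] p [ 0.5347 -0.0792  0.2129] yaw 92.64 w 0.0138 gf 20.5
```

{"api": "jog_arm", "payload": {
  "hand": [0.008,0.008,0.008,0.008,0.008],
  "travel": [
    [0,0,0],
    [0,0,0],
    [0,0,0],
    [0,0,0],
    [0,0,0]
  ],
  "yaw": [-0.015,-0.015,-0.015,-0.015,0]
}}

```text
time_s: 6.45
position: [0.5347, -0.0792, 0.2129]
tool_rot: [[-1.0, 0.014, 0.002], [0.014, 1.0, -0.0], [-0.002, -0.0, -1.0]]
ft_force: [1.3, 0.2, 5.9]
grip_width: 0.0138
gripper_force: 20.5
```

```bash
python3 -c "from h import *;feel(5)"
```

```text
t 6.7 T [ 0.164 -0.33   0.052] sd [0.02  0.041 0.027] F [1.85 0.53 5.65] p [ 0.5347 -0.0791  0.2129] yaw 89.21 w 0.0136 gf 20.5
```

{"api": "jog_arm", "payload": {
  "hand": [0.008,0.008,0.008,0.008,0.008],
  "travel": [
    [0,0,0],
    [0,0,0],
    [0,0,0],
    [0,0,0],
    [0,0,0]
  ],
  "yaw": [-0.012,-0.012,-0.012,-0.012,-0.012]
}}

```text
time_s: 7.32
position: [0.5347, -0.0791, 0.2129]
tool_rot: [[-0.997, 0.074, 0.002], [0.074, 0.997, -0.0], [-0.002, -0.0, -1.0]]
ft_force: [1.9, 1.2, 5.2]
grip_width: 0.0136
gripper_force: 20.9
```

```bash
python3 -c "from h import *;print(env.observe()['wrist_torque'][2]);feel(5)"
```

```text
0.09152670157659837
t 7.58 T [ 0.198 -0.343  0.07 ] sd [0.012 0.018 0.027] F [1.48 0.7  5.52] p [ 0.5347 -0.0791  0.2129] yaw 85.78 w 0.0139 gf 20.6
```

{"api": "jog_arm", "payload": {
  "hand": [0.008,0.008,0.008,0.008,0.008],
  "travel": [
    [0,0,0],
    [0,0,0],
    [0,0,0],
    [0,0,0],
    [0,0,0]
  ],
  "yaw": [-0.012,-0.012,-0.012,-0.012,-0.012]
}}

```text
time_s: 8.2
position: [0.5347, -0.0791, 0.2129]
tool_rot: [[-0.991, 0.134, 0.002], [0.134, 0.991, -0.0], [-0.002, -0.0, -1.0]]
ft_force: [0.9, 0.4, 5.4]
grip_width: 0.0137
gripper_force: 20.9
```

```bash
python3 -c "from h import *;print(env.observe()['wrist_torque'][2]);feel(5)"
```

```text
0.1491991068823741
t 8.45 T [ 0.195 -0.331  0.096] sd [0.029 0.018 0.031] F [1.75 0.63 5.89] p [ 0.5347 -0.0791  0.2129] yaw 82.34 w 0.0138 gf 20.6
```

{"api": "jog_arm", "payload": {
  "hand": [0.008,0.008,0.008,0.008,0.008],
  "travel": [
    [0,0,0],
    [0,0,0],
    [0,0,0],
    [0,0,0],
    [0,0,0]
  ],
  "yaw": [-0.012,-0.012,-0.012,-0.012,-0.012]
}}

```text
time_s: 9.07
position: [0.5347, -0.0791, 0.2129]
tool_rot: [[-0.981, 0.193, 0.002], [0.193, 0.981, -0.0], [-0.002, -0.0, -1.0]]
ft_force: [1.5, 0.9, 5.7]
grip_width: 0.0136
gripper_force: 20.9
```

```bash
python3 -c "from h import *;print(env.observe()['wrist_torque'][2]);feel(7)"
```

```text
0.09180870632796032
t 9.43 T [ 0.22  -0.358  0.076] sd [0.033 0.021 0.022] F [1.96 1.03 5.76] p [ 0.5347 -0.0791  0.2129] yaw 78.9 w 0.0136 gf 20.6
```

No contact yet (selector about 0.445).

{"api": "jog_arm", "payload": {
  "hand": [0.008,0.008,0.008,0.008,0.008],
  "travel": [
    [0,0,0],
    [0,0,0],
    [0,0,0],
    [0,0,0],
    [0,0,0]
  ],
  "yaw": [-0.012,-0.012,-0.012,-0.012,-0.012]
}}

```text
time_s: 10.05
position: [0.5347, -0.0791, 0.2129]
tool_rot: [[-0.968, 0.251, 0.002], [0.251, 0.968, -0.0], [-0.002, 0.0, -1.0]]
ft_force: [2.1, 2.3, 4.7]
grip_width: 0.0137
gripper_force: 20.9
```

```bash
python3 -c "from h import *;print(env.observe()['wrist_torque'][2]);feel(5)"
```

```text
0.0875238795619685
t 10.3 T [ 0.259 -0.392  0.087] sd [0.038 0.021 0.04 ] F [2.34 1.17 5.59] p [ 0.5347 -0.0791  0.2129] yaw 75.46 w 0.0135 gf 20.6
```

{"api": "jog_arm", "payload": {
  "hand": [0.008,0.008,0.008,0.008,0.008],
  "travel": [
    [0,0,0],
    [0,0,0],
    [0,0,0],
    [0,0,0],
    [0,0,0]
  ],
  "yaw": [-0.012,-0.012,-0.012,-0.012,-0.012]
}}

```text
time_s: 10.92
position: [0.5347, -0.079, 0.2129]
tool_rot: [[-0.951, 0.309, 0.002], [0.309, 0.951, -0.0], [-0.002, 0.0, -1.0]]
ft_force: [1.2, 1.1, 5.3]
grip_width: 0.014
gripper_force: 20.9
```

```bash
python3 -c "from h import *;print(env.observe()['wrist_torque'][2]);feel(6)"
```

```text
0.15643490505884408
t 11.22 T [ 0.277 -0.387  0.094] sd [0.022 0.018 0.023] F [2.25 1.25 5.93] p [ 0.5347 -0.079   0.2129] yaw 72.03 w 0.0133 gf 20.6
```

{"api": "jog_arm", "payload": {
  "hand": [0.008,0.008,0.008,0.008,0.008],
  "travel": [
    [0,0,0],
    [0,0,0],
    [0,0,0],
    [0,0,0],
    [0,0,0]
  ],
  "yaw": [-0.012,-0.012,-0.012,-0.012,-0.012]
}}

```text
time_s: 11.85
position: [0.5348, -0.079, 0.2129]
tool_rot: [[-0.931, 0.365, 0.002], [0.365, 0.931, -0.0], [-0.002, 0.001, -1.0]]
ft_force: [2.7, 2.0, 5.6]
grip_width: 0.0138
gripper_force: 21.0
```

```bash
python3 -c "from h import *;print(env.observe()['wrist_torque'][2]);feel(6)"
```

```text
0.16758801791558098
t 12.15 T [ 0.284 -0.39   0.107] sd [0.053 0.024 0.039] F [2.29 1.55 5.83] p [ 0.5348 -0.079   0.2129] yaw 68.6 w 0.0139 gf 20.7
```

{"api": "jog_arm", "payload": {
  "hand": [0.008,0.008,0.008,0.008,0.008],
  "travel": [
    [0,0,0],
    [0,0,0],
    [0,0,0],
    [0,0,0],
    [0,0,0]
  ],
  "yaw": [-0.012,-0.012,-0.012,-0.012,-0.012]
}}

```text
time_s: 12.78
position: [0.5348, -0.079, 0.2129]
tool_rot: [[-0.907, 0.42, 0.002], [0.42, 0.907, -0.0], [-0.002, 0.001, -1.0]]
ft_force: [2.4, 2.3, 5.9]
grip_width: 0.0139
gripper_force: 21.4
```

```bash
python3 -c "from h import *;print(env.observe()['wrist_torque'][2]);feel(8)"
```

```text
0.20035969929059616
t 13.18 T [ 0.276 -0.413  0.144] sd [0.021 0.025 0.026] F [2.04 1.86 5.62] p [ 0.5348 -0.079   0.2129] yaw 65.16 w 0.0137 gf 21.0
```

{"api": "jog_arm", "payload": {
  "hand": [0.008,0.008,0.008,0.008,0.008],
  "travel": [
    [0,0,0],
    [0,0,0],
    [0,0,0],
    [0,0,0],
    [0,0,0]
  ],
  "yaw": [-0.01,-0.01,-0.01,-0.01,0]
}}

```text
time_s: 13.8
position: [0.5348, -0.0789, 0.2129]
tool_rot: [[-0.89, 0.456, 0.002], [0.456, 0.89, -0.0], [-0.002, 0.001, -1.0]]
ft_force: [1.8, 1.9, 6.1]
grip_width: 0.0137
gripper_force: 21.3
```

```bash
python3 -c "from h import *;feel(10)"
```

```text
t 14.3 T [ 0.309 -0.411  0.14 ] sd [0.026 0.028 0.015] F [2.29 2.14 5.77] p [ 0.5348 -0.0789  0.2129] yaw 62.87 w 0.0134 gf 21.2
```

{"api": "jog_arm", "payload": {
  "hand": [0.008,0.008,0.008,0.008,0.008],
  "travel": [
    [0,0,0],
    [0,0,0],
    [0,0,0],
    [0,0,0],
    [0,0,0]
  ],
  "yaw": [-0.01,-0.01,-0.01,-0.01,0]
}}

```text
time_s: 14.92
position: [0.5348, -0.0789, 0.2129]
tool_rot: [[-0.871, 0.491, 0.002], [0.491, 0.871, -0.0], [-0.002, 0.001, -1.0]]
ft_force: [3.0, 2.3, 5.3]
grip_width: 0.014
gripper_force: 21.5
```

```bash
python3 -c "from h import *;feel(10)"
```

```text
t 15.43 T [ 0.311 -0.435  0.168] sd [0.033 0.022 0.034] F [2.32 1.79 5.38] p [ 0.5348 -0.0789  0.2129] yaw 60.59 w 0.0136 gf 21.5
```

{"api": "jog_arm", "payload": {
  "hand": [0.03,0.05,0.05,0.04,0.03],
  "travel": [
    [0,0,0],
    [0,0,0],
    [0,0,0.01],
    [0,0,0.02],
    [0,0,0.02]
  ],
  "yaw": [0,0,0,0,0]
}}

```text
time_s: 16.05
position: [0.5342, -0.0793, 0.2634]
tool_rot: [[-0.871, 0.491, -0.0], [0.491, 0.871, -0.0], [-0.0, -0.0, -1.0]]
ft_force: [-0.1, -0.2, 0.3]
grip_width: 0.03
gripper_force: 0.0
```

{"api": "jog_arm", "payload": {
  "hand": [0,0,0,0,0],
  "travel": [
    [-0.011,0.039,0],
    [-0.011,0.039,0],
    [-0.011,0.039,0],
    [-0.012,0.038,0],
    [-0.012,0.038,-0.02]
  ],
  "yaw": [0.153,0.153,0.153,0.153,0.152]
}}

```text
time_s: 16.68
position: [0.4774, 0.1149, 0.2437]
tool_rot: [[-0.967, -0.253, 0.004], [-0.253, 0.967, -0.0], [-0.004, -0.001, -1.0]]
ft_force: [0.5, -0.2, -0.5]
grip_width: -0.0
gripper_force: 0.0
```

{"api": "jog_arm", "payload": {
  "hand": [0,0,0,0,0],
  "travel": [
    [0,0,-0.03],
    [0,0,-0.03],
    [0,0,-0.005],
    [0,0,0],
    [0,0,0]
  ],
  "yaw": [0,0,0,0,0]
}}

```text
time_s: 17.3
position: [0.4779, 0.1136, 0.1785]
tool_rot: [[-0.969, -0.248, 0.002], [-0.248, 0.969, -0.0], [-0.002, -0.001, -1.0]]
ft_force: [0.4, 0.5, 0.3]
grip_width: 0.0
gripper_force: 0.0
```

```bash
python3 - <<'E'
from h import *
feel(2)
im=env.get_image('scene')[120:220,270:410,::-1];im2=env.get_image('top')[160:260,230:370,::-1]
cv2.imwrite('pics/a2.png',cv2.resize(np.vstack([im,im2]),None,fx=3,fy=3,interpolation=cv2.INTER_CUBIC))
E
```

```text
t 17.4 T [ 0.026  0.026 -0.017] sd [0.004 0.026 0.005] F [-0.12 -0.27  0.07] p [0.4777 0.1137 0.1782] yaw 104.38 w -0.0001 gf 0.0
```

View pics/a2.png

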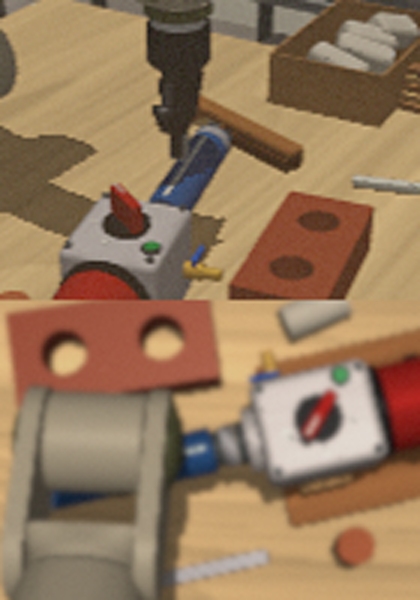

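The knob stayed turned, with its pointer partway to the barrel, and the closed fingertips are just above the barrel top. Next I'll lower onto it gently.

{"api": "jog_arm", "payload": {
  "hand": [0,0,0,0,0],
  "travel": [
    [0,0,-0.008],
    [0,0,-0.001],
    [0,0,-0.001],
    [0,0,0],
    [0,0,0]
  ],
  "yaw": [0,0,0,0,0]
}}

```text
time_s: 18.12
position: [0.4775, 0.1138, 0.1679]
tool_rot: [[-0.969, -0.249, 0.001], [-0.249, 0.969, 0.0], [-0.001, -0.0, -1.0]]
ft_force: [-1.3, -0.1, 6.4]
grip_width: 0.0002
gripper_force: 3.3
```

{"api": "jog_arm", "payload": {
  "hand": [0,0,0,0,0],
  "travel": [
    [0,0,-0.001],
    [0,0,0],
    [0,0,0],
    [0,0,0],
    [0,0,0]
  ],
  "yaw": [0,0,0,0,0]
}}

```text
time_s: 18.75
position: [0.478, 0.1139, 0.1678]
tool_rot: [[-0.969, -0.249, 0.003], [-0.249, 0.969, 0.0], [-0.003, -0.001, -1.0]]
ft_force: [-2.5, 0.6, 12.5]
grip_width: -0.0003
gripper_force: 6.6
```

{"api": "jog_arm", "payload": {
  "hand": [0,0,0,0,0],
  "travel": [
    [0.0019,0.0005,0],
    [0.0019,0.0005,0],
    [0.002,0.0005,0],
    [0.0019,0.0005,0],
    [0,0,0]
  ],
  "yaw": [0,0,0,0,0]
}}

```text
time_s: 19.38
position: [0.4859, 0.116, 0.1678]
tool_rot: [[-0.969, -0.249, 0.003], [-0.249, 0.969, 0.0], [-0.003, -0.0, -1.0]]
ft_force: [-1.3, 1.7, 12.8]
grip_width: -0.0001
gripper_force: 6.5
```

```bash
python3 -c "
from h import *
feel(1)
cv2.imwrite('pics/b3.png',cv2.resize(env.get_image('scene')[120:220,270:410,::-1],None,fx=5,fy=5,interpolation=cv2.INTER_CUBIC))"
```

```text
t 19.43 T [0.231 0.305 0.033] sd [0. 0. 0.] F [-0.56  1.33 13.11] p [0.4858 0.116  0.1678] yaw 104.4 w 0.0001 gf 6.5
```

View pics/b3.png

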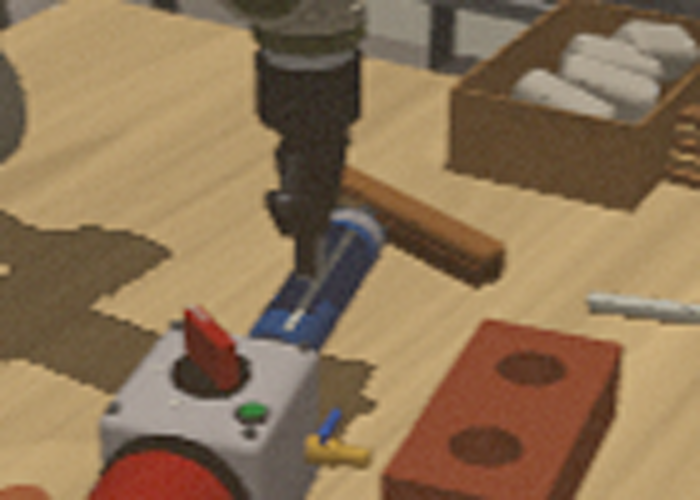

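{"api": "jog_arm", "payload": {
  "hand": [0,0,0,0,0],
  "travel": [
    [0.0019,0.0005,0],
    [0.0019,0.0005,0],
    [0.002,0.0005,0],
    [0.0019,0.0005,0],
    [0,0,0]
  ],
  "yaw": [0,0,0,0,0]
}}

```text
time_s: 20.1
position: [0.4934, 0.118, 0.1676]
tool_rot: [[-0.969, -0.249, 0.003], [-0.249, 0.969, 0.0], [-0.003, -0.0, -1.0]]
ft_force: [-1.2, 1.1, 10.8]
grip_width: -0.0002
gripper_force: 5.5
```

The white line rolled clearly to the far side with the fingertip (about 35° in all). The drag stayed about 1.5 N, so there's no sign of mesh. Now I'll roll back the other way, reading the force while moving.

{"api": "jog_arm", "payload": {
  "hand": [0,0,0,0,0],
  "travel": [
    [-0.0019,-0.0005,0],
    [-0.0019,-0.0005,0],
    [-0.0019,-0.0005,0],
    [-0.0019,-0.0005,0],
    [-0.0019,-0.0005,0]
  ],
  "yaw": [0,0,0,0,0]
}}

```text
time_s: 20.72
position: [0.4852, 0.1158, 0.1679]
tool_rot: [[-0.969, -0.249, 0.007], [-0.248, 0.969, 0.001], [-0.007, -0.0, -1.0]]
ft_force: [4.1, 4.2, 8.4]
grip_width: -0.0
gripper_force: 4.4
```

{"api": "jog_arm", "payload": {
  "hand": [0,0,0,0,0],
  "travel": [
    [-0.0019,-0.0005,0],
    [-0.0019,-0.0005,0],
    [-0.0019,-0.0005,0],
    [-0.0019,-0.0005,0],
    [-0.0019,-0.0005,0]
  ],
  "yaw": [0,0,0,0,0]
}}

```text
time_s: 21.35
position: [0.4756, 0.1132, 0.1678]
tool_rot: [[-0.969, -0.248, 0.006], [-0.248, 0.969, 0.001], [-0.006, -0.0, -1.0]]
ft_force: [4.4, 2.7, 6.9]
grip_width: -0.0
gripper_force: 3.6
```

Drag in reverse is about 5 N, which matches 0.12 N m at the 26 mm radius, so the teeth look meshed. I'll go back to the knob and test it gently.

{"api": "jog_arm", "payload": {
  "hand": [0,0,0,0.02,0.05],
  "travel": [
    [0,0,0.02],
    [0,0,0.04],
    [0,0,0.035],
    [0.011,-0.036,0],
    [0.012,-0.039,0]
  ],
  "yaw": [0,0,0,-0.152,-0.153]
}}

```text
time_s: 21.98
position: [0.4969, 0.0372, 0.2616]
tool_rot: [[-0.998, 0.057, 0.001], [0.057, 0.998, -0.0], [-0.001, -0.0, -1.0]]
ft_force: [0.4, -0.4, -0.5]
grip_width: 0.0359
gripper_force: 0.0
```

{"api": "jog_arm", "payload": {
  "hand": [0.05,0.05,0.05,0.05,0.05],
  "travel": [
    [0.012,-0.039,0],
    [0.012,-0.039,0],
    [0.012,-0.039,0],
    [0,0,0],
    [0,0,0]
  ],
  "yaw": [-0.153,-0.153,-0.153,0,0]
}}

```text
time_s: 22.6
position: [0.5325, -0.0788, 0.2611]
tool_rot: [[-0.872, 0.489, -0.001], [0.489, 0.872, 0.001], [0.001, 0.0, -1.0]]
ft_force: [-0.5, 0.1, 0.3]
grip_width: 0.0501
gripper_force: 0.0
```

```bash
python3 - <<'E'
from h import *
feel(1)
cv2.imwrite('pics/b4.png',cv2.resize(env.get_image('scene')[120:220,270:410,::-1],None,fx=5,fy=5,interpolation=cv2.INTER_CUBIC))
E
```

```text
t 22.65 T [0.041 0.049 0.002] sd [0. 0. 0.] F [-0.26  0.34 -0.22] p [ 0.5324 -0.0784  0.2613] yaw 60.73 w 0.05 gf 0.0
```

View pics/b4.png

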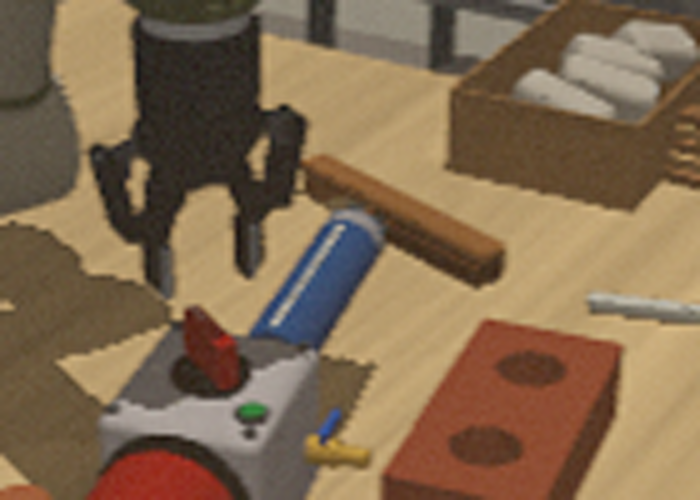

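The barrel rolled back with the finger, since its line is on top again, so that 5 N was real drive torque. The wing is unmoved, and I'll pinch it again.

{"api": "jog_arm", "payload": {
  "hand": [0.05,0.05,0.05,0.05,0.03],
  "travel": [
    [0.002,-0.0005,-0.01],
    [0,0,-0.015],
    [0,0,-0.012],
    [0,0,-0.0105],
    [0,0,0]
  ],
  "yaw": [0,0,0,0,0]
}}

```text
time_s: 23.32
position: [0.5345, -0.0795, 0.2131]
tool_rot: [[-0.871, 0.49, -0.001], [0.49, 0.871, 0.001], [0.002, -0.0, -1.0]]
ft_force: [-0.3, -0.9, -0.3]
grip_width: 0.033
gripper_force: 0.0
```

{"api": "jog_arm", "payload": {
  "hand": [0.02,0.012,0.008,0.008,0.008],
  "travel": [
    [0,0,0],
    [0,0,0],
    [0,0,0],
    [0,0,0],
    [0,0,0]
  ],
  "yaw": [0,0,0,0,0]
}}

```text
time_s: 23.95
position: [0.5352, -0.0793, 0.2144]
tool_rot: [[-0.872, 0.49, 0.002], [0.49, 0.872, 0.0], [-0.001, 0.001, -1.0]]
ft_force: [2.6, 3.9, 2.3]
grip_width: 0.0136
gripper_force: 22.4
```

```bash
python3 -c "from h import *;feel(6)"
```

```text
t 24.25 T [ 0.687 -0.394  0.06 ] sd [0.017 0.011 0.03 ] F [2.83 4.35 2.3 ] p [ 0.5352 -0.0793  0.2144] yaw 60.64 w 0.0135 gf 22.4
```

{"api": "jog_arm", "payload": {
  "hand": [0.008,0.008,0.008,0.008,0.008],
  "travel": [
    [0,0,0],
    [0,0,0],
    [0,0,0],
    [0,0,0],
    [0,0,0]
  ],
  "yaw": [-0.01,-0.01,-0.01,-0.01,0]
}}

```text
time_s: 24.88
position: [0.5352, -0.0793, 0.2144]
tool_rot: [[-0.851, 0.525, 0.002], [0.525, 0.851, 0.0], [-0.001, 0.001, -1.0]]
ft_force: [2.8, 4.5, 2.6]
grip_width: 0.0137
gripper_force: 22.5
```

```bash
python3 -c "from h import *;feel(8)"
```

```text
t 25.27 T [ 0.67  -0.388  0.082] sd [0.036 0.03  0.03 ] F [2.79 4.44 2.2 ] p [ 0.5352 -0.0793  0.2144] yaw 58.35 w 0.0132 gf 22.5
```

Back to the free-turning level, so the dogs are in mesh. Continuing in small steps.

{"api": "jog_arm", "payload": {
  "hand": [0.008,0.008,0.008,0.008,0.008],
  "travel": [
    [0,0,0],
    [0,0,0],
    [0,0,0],
    [0,0,0],
    [0,0,0]
  ],
  "yaw": [-0.012,-0.012,-0.012,-0.012,-0.012]
}}

```text
time_s: 25.9
position: [0.5352, -0.0793, 0.2144]
tool_rot: [[-0.818, 0.575, 0.002], [0.575, 0.818, 0.0], [-0.001, 0.001, -1.0]]
ft_force: [3.5, 4.7, 2.8]
grip_width: 0.0137
gripper_force: 22.6
```

```bash
python3 -c "from h import *;feel(7)"
```

```text
t 26.25 T [ 0.692 -0.394  0.062] sd [0.033 0.017 0.03 ] F [3.1  4.67 2.12] p [ 0.5352 -0.0793  0.2144] yaw 54.91 w 0.0137 gf 22.5
```

{"api": "jog_arm", "payload": {
  "hand": [0.008,0.008,0.008,0.008,0.008],
  "travel": [
    [0,0,0],
    [0,0,0],
    [0,0,0],
    [0,0,0],
    [0,0,0]
  ],
  "yaw": [-0.03,-0.03,-0.03,-0.03,-0.02]
}}

```text
time_s: 26.88
position: [0.5352, -0.0793, 0.2144]
tool_rot: [[-0.73, 0.684, 0.002], [0.684, 0.73, 0.0], [-0.001, 0.002, -1.0]]
ft_force: [3.0, 4.7, 2.0]
grip_width: 0.0137
gripper_force: 22.6
```

```bash
python3 -c "from h import *;feel(5)"
```

```text
t 27.12 T [ 0.707 -0.389  0.033] sd [0.031 0.01  0.037] F [3.36 4.9  2.43] p [ 0.5352 -0.0793  0.2144] yaw 46.89 w 0.0137 gf 22.4
```

{"api": "jog_arm", "payload": {
  "hand": [0.008,0.008,0.008,0.008,0.008],
  "travel": [
    [0,0,0],
    [0,0,0],
    [0,0,0],
    [0,0,0],
    [0,0,0]
  ],
  "yaw": [-0.03,-0.03,-0.03,-0.03,-0.03]
}}

```text
time_s: 27.75
position: [0.5352, -0.0793, 0.2144]
tool_rot: [[-0.619, 0.785, 0.002], [0.785, 0.619, 0.0], [-0.001, 0.002, -1.0]]
ft_force: [2.9, 4.6, 2.7]
grip_width: 0.0135
gripper_force: 22.6
```

```bash
python3 -c "from h import *;feel(5)"
```

```text
t 28.0 T [ 0.717 -0.35  -0.004] sd [0.021 0.044 0.044] F [2.59 4.94 2.14] p [ 0.5352 -0.0793  0.2144] yaw 38.29 w 0.0138 gf 22.4
```

{"api": "jog_arm", "payload": {
  "hand": [0.008,0.008,0.008,0.008,0.008],
  "travel": [
    [0.0005,0.0008,0],
    [0,0,0],
    [0,0,0],
    [0,0,0],
    [0,0,0]
  ],
  "yaw": [-0.02,-0.02,-0.02,-0.02,-0.02]
}}

```text
time_s: 28.62
position: [0.5352, -0.0792, 0.2144]
tool_rot: [[-0.537, 0.844, 0.001], [0.844, 0.537, -0.001], [-0.001, 0.0, -1.0]]
ft_force: [-1.2, 0.9, 5.6]
grip_width: 0.0135
gripper_force: 23.0
```

```bash
python3 -c "from h import *;feel(4)"
```

```text
t 28.82 T [0.107 0.17  0.05 ] sd [0.018 0.008 0.028] F [-0.76  1.15  5.54] p [ 0.5353 -0.0792  0.2144] yaw 32.49 w 0.0136 gf 22.9
```

{"api": "jog_arm", "payload": {
  "hand": [0.008,0.008,0.008,0.008,0.008],
  "travel": [
    [0,0,0],
    [0,0,0],
    [0,0,0],
    [0,0,0],
    [0,0,0]
  ],
  "yaw": [-0.01,-0.01,-0.01,0,0]
}}

```text
time_s: 29.45
position: [0.5352, -0.0792, 0.2144]
tool_rot: [[-0.512, 0.859, 0.001], [0.859, 0.512, -0.001], [-0.001, 0.0, -1.0]]
ft_force: [-0.5, 0.5, 5.5]
grip_width: 0.0137
gripper_force: 22.9
```

```bash
python3 -c "from h import *;feel(4)"
```

```text
t 29.65 T [0.095 0.159 0.073] sd [0.018 0.03  0.016] F [-0.49  0.85  5.29] p [ 0.5352 -0.0792  0.2144] yaw 30.77 w 0.0136 gf 22.9
```

{"api": "jog_arm", "payload": {
  "hand": [0.008,0.008,0.008,0.008,0.008],
  "travel": [
    [0,0,0],
    [0,0,0],
    [0,0,0],
    [0,0,0],
    [0,0,0]
  ],
  "yaw": [-0.008,-0.008,0,0,0]
}}

```text
time_s: 30.28
position: [0.5352, -0.0792, 0.2144]
tool_rot: [[-0.498, 0.867, 0.001], [0.867, 0.498, -0.001], [-0.001, 0.0, -1.0]]
ft_force: [-0.6, 1.1, 5.3]
grip_width: 0.014
gripper_force: 23.1
```

```bash
python3 -c "from h import *;feel(4)"
```

```text
t 30.48 T [0.13  0.164 0.167] sd [0.021 0.036 0.024] F [-0.33  0.46  5.24] p [ 0.5352 -0.0792  0.2144] yaw 29.87 w 0.0136 gf 23.1
```

{"api": "jog_arm", "payload": {
  "hand": [0.008,0.008,0.008,0.008,0.008],
  "travel": [
    [0,0,0],
    [0,0,0],
    [0,0,0],
    [0,0,0],
    [0,0,0]
  ],
  "yaw": [-0.006,-0.006,0,0,0]
}}

```text
time_s: 31.1
position: [0.5352, -0.0792, 0.2144]
tool_rot: [[-0.488, 0.873, 0.001], [0.873, 0.488, -0.001], [-0.001, 0.0, -1.0]]
ft_force: [0.1, 1.3, 6.6]
grip_width: 0.0137
gripper_force: 26.6
```

```bash
python3 -c "from h import *;feel(4)"
```

```text
t 31.3 T [0.102 0.15  0.464] sd [0.027 0.011 0.032] F [-0.29  0.91  5.76] p [ 0.5353 -0.0792  0.2144] yaw 29.22 w 0.0135 gf 26.6
```

Torque rose to 0.46 N m within about 0.7°, so the knob is hard on its stop. Releasing and backing off.

{"api": "jog_arm", "payload": {
  "hand": [0.03,0.05,0.05,0.05,0.05],
  "travel": [
    [0,0,0],
    [0,0,0],
    [0,0,0.01],
    [0,0,0.03],
    [0,0,0.04]
  ],
  "yaw": [0,0,0,0,0]
}}

```text
time_s: 31.92
position: [0.5349, -0.0789, 0.2948]
tool_rot: [[-0.488, 0.873, -0.001], [0.873, 0.488, 0.0], [0.001, -0.001, -1.0]]
ft_force: [-0.6, -0.9, 0.4]
grip_width: 0.0502
gripper_force: 0.0
```

{"api": "jog_arm", "payload": {
  "hand": [0.05,0.05,0.05,0.05,0.05],
  "travel": [
    [-0.02,0.04,0.02],
    [-0.02,0.05,0],
    [-0.02,0.05,0],
    [-0.02,0.05,0],
    [0,0,0]
  ],
  "yaw": [0,0,0,0,0]
}}

```text
time_s: 32.55
position: [0.4538, 0.1135, 0.3149]
tool_rot: [[-0.492, 0.871, 0.001], [0.871, 0.492, 0.0], [-0.0, 0.001, -1.0]]
ft_force: [0.1, -1.0, 0.3]
grip_width: 0.05
gripper_force: 0.0
```

```bash
python3 - <<'E'
from h import *
feel(1)
a=env.get_image('top')[150:270,230:380,::-1]
cv2.imwrite('pics/b5.png',cv2.resize(a,None,fx=5,fy=5,interpolation=cv2.INTER_CUBIC))
E
```

```text
t 32.6 T [0.012 0.001 0.011] sd [0. 0. 0.] F [ 0.63 -1.34  0.17] p [0.4547 0.1121 0.3146] yaw 29.37 w 0.0503 gf 0.0
```

View pics/b5.png

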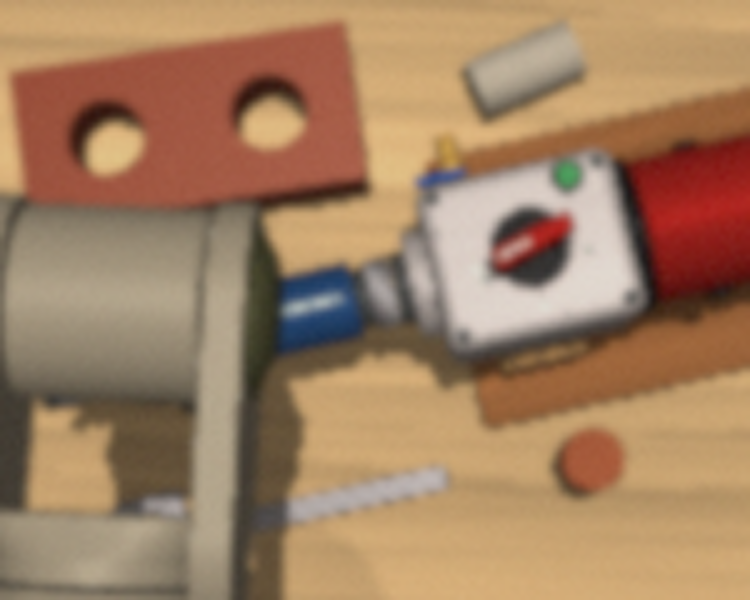

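The pointer at (500,258) in the crop points at the two dots by the barrel, the hand is clear, and the brick, cores and spanner haven't moved. Handing the job in.

```bash
python3 -c "from rig import env;print(env.close_job())"
```

```text
the job is handed in; nothing more can be done
None
```

The drill is in second gear: the dogs dropped into mesh when I rocked the barrel under gentle load, the knob is home on its stop with the hand clear, and the job was handed in at about 33 s (the hand-in returned no verdict).

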